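# Pin the lever back into a tortilla press

## Task

The tortilla press has been washed and its lever laid back loosely between the two ears of the bracket. Gently draw the lever along until the end of its slotted eye rests against the stop, then take the pivot pin by its red handle, find the ear's hole by feel, and push it from either side through ear, lever and ear until the handle is right up against the ear. Never force the parts: a light hand push is plenty. Let go of the pin when it is home, with the lever still lying down against its stop, and leave the mill, bowl and jar as they are.

Things in the scene. Friction and masses are not known exactly. Their poses are not given: they have to be found in the camera images.
- press: Closed cast aluminium tortilla press, fixed to the counter. Origin: centre of the underside of its 200 mm round base, on the counter. x runs along the press towards its grey lever bracket and stop lug, z up, y along the bracket's bores. Top plate upper face at z = 31 mm; boss on its centre (40 mm round), on which the lever bar lies, z = 41 mm.
- bracket (a point): MIDDLE of the slots in which the fork bracket is bolted, at bore height (press x = 135, y = 0, z = 46 mm). The bracket (bolts tight) stands anywhere up to 7 mm either way along x from here, unreported. Two upright ears, inner faces at y = +-12, outer at +-24 mm, 34 mm long, tops at z = +16, each with a 12 mm bore at mid length, on one axis along y. Foot and bolts reach y = +-37 mm, z = -17.
- lever: Loose steel lever, about 0.32 kg, lying flat on the press, along it within 2 degrees. Origin: centre of its slotted eye. x points along the lever from grip to eye (as press x), y through the slot, z up. Bar 18 mm wide, z = -4 to +8 mm, x = -20 to -172 mm; then a 25 mm round black grip to x = -245 mm.
- lever_eye (a point): Same point as the lever's origin. The eye is a block 40 x 18 x 24 mm (x, y, z) with a slot 28 mm long (x) and 12.5 mm high (z) right through it along y. At the start it stands between the ears, its end 10 to 22 mm short of the stop. Resting against the stop, its slot spans every place where the ears' bores can be, and is centred 1 mm below them.
- lever_bar (a point): Place to take hold of the lever: middle of its bar, 75 mm from the eye (lever x = -75, z = +2 mm). 18 mm wide (y), 12 mm high; underside 10 mm above the top plate. Lying freely the lever slides at about 2 N, more if pressed down.
- pin: Loose steel pivot pin with red square handle, about 0.11 kg, lying on the counter, axis level, 9 mm up. Origin: on its axis at the shoulder between handle and shank. x points along the shank to the nose. Shank 10 mm in diameter, straight to x = 57 mm, then tapered to a 7.6 mm nose at x = 62 mm. Home: handle's face against an ear, nose 14 mm out of the other.
- pin_mid (a point): Point on the pin's axis 24 mm from the shoulder towards the nose; when the pin is home it is midway between the ears.
- pin_handle (a point): Middle of the red handle (18 x 18 mm, 40 mm long, pin x = -40 to 0), on the axis 20 mm behind the shoulder. Place to grip, over its two upright sides.
- mill: Loose dark wooden pepper mill, 56 mm in diameter, 155 mm high; origin at the centre of its underside. To be left alone.
- bowl: Loose blue ceramic bowl, 116 mm in diameter, 55 mm high; origin at the centre of its underside. To be left alone.
- jar: Loose amber glass jar, 64 mm in diameter, 95 mm high; origin at the centre of its underside. To be left alone.
- stop (a point): Point on the face of the stop lug (press x = 155, y = 0, z = 46 mm), an upright 21 mm wide, fixed to the base at the end of the bracket's gap, facing the lever's eye. Between the ears is a flat floor at z = 33 mm, on which the eye slides.
Not all that is in view belongs to the job. Of the things that look like the pin, take the one that is farthest from the robot's base at the start.

How it is judged:
By the outcome, as a careful person would: the job done as asked, in the order asked, and still so for the second after the job is handed in, with the robot touching nothing.
It also fails if it takes over 64 s, if anything falls off the work surface, if the arm or the gripper's body presses on something with over 40 N, if the wrist force passes 120 N, or if a joint passes its speed limit or range.

## Robot

A 6-joint arm with a two-finger parallel gripper is mounted at the origin on the work surface. World frame = base frame: x ahead of the robot, y to its left, z up, the work surface at z = 0. Lengths are in m, angles in rad, forces in N, time in s.
With the tool pointing down it reaches from about 0.15 to 0.775 m from the base axis. Payload 6.1 kg.
Tool frame: the origin (TCP) lies at the very end of the fingers, on their centre line; the grasp point (between the pads) lies r.grip_depth behind it (r.grip_depth is the distance from the TCP to the grasp point, in m); z points along the fingers, y is the line along which they close (so a half turn about z gives the same grasp; the last joint's range is limited). The gripper opens to 85 mm and grips with 20 to 120 N. Pads are 22 mm wide; open, the fingers measure 114 mm over their backs; the gripper's body (76 mm by 85 mm) begins 54 mm behind the grasp point. The pads swing forward as they close: fully open they stand 13 mm farther back than shut.
Start: joints at [1.341, 0.126, -0.04, 1.405, 0, 1.571], TCP at [0.12, 0.511, 0.231] pointing down, gripper open.
Joint ranges: [-2.72, 2.72], [-0.95, 1.95], [-1.27, 1.35], [-1.78, 2.02], [-1.46, 1.47], [-3.14, 3.14]. Speed limits (rad/s): [2.39, 2.39, 3.01, 3.14, 3.14, 3.14].

## Interface

Orientations are given as a unit quaternion [x, y, z, w].
In Python, from workcell import telemetry, cams, job, r gives the robot as it stands. The module is installed in compiled form; this text tells all that it offers.
- The arm moves only by the tool step_arm, never from a script. Its argument "increments" is a list of rows, each an object of numbers: "hand": the closure, from 0 (fully open) to 1 (shut); "dx", "dy", "dz": the shift along the tool's x, y, z in cm; "rx", "ry", "rz": the turn, a rotation vector about the tool's x, y, z in rad. In form: [{"hand": .., "dx": .., "dy": .., "dz": .., "rx": .., "ry": .., "rz": ..}, ...]. A call has 1 to 12 rows; each row shifts and turns the commanded pose from where the row before left it, along the tool's axes as they then stand; what a row does not reach is not made up. A row lasts 1/10 s, in which the tool goes at most 50 mm and 8.59 degrees, less where a joint would pass 70% of its speed; a pose out of reach is approached as far as the arm can. A call with a gripper value outside its range is refused whole. The fingers move at their own pace and stop on an object; "newtons" is the grip in N (left out, the last holds). Time passes only in rows, so rows that do not move let the fingers close. It gives the time, the measured TCP pose, the force, the opening and the grip force at its end, in the units of the state.
- telemetry.get_state(): the state, without advancing time (a new reading comes with each control period).
- cams.grab_frame(name): name is "scene" or "top"; returns (picture, depth): 480x640x3 uint8, red, green, blue; 480x640 float32, m along the optical axis (not along the pixel's ray), 0 where there is no reading.
- cams.camera_params(name): a dict with "mtx" (3x3 intrinsics, pixels), "k1" (the pictures are not rectified: a ray, as slopes to the right and down, at radius r is drawn at 1 + k1 r^2 times it, then the intrinsics apply), "world_from_camera" (4x4, takes a point from camera to world coordinates). Camera axes: x right, y down, z forward; pixel columns grow to the right and rows downward; lengths in m; the calibration is good to about 2 mm. A picture is of the moment at which its call begins. camera_params takes no time and is no camera call.
- job.hand_in(): hands the job in; it is judged then, once.
The state is a dict: "time_s": time; "qpos": joint angles; "qvel": joint speeds; "effort": joint torques, N m; "tcp_pos": TCP position; "tool_rot": TCP orientation; "contact_force": force on the tool from outside, world axes, zero at the start; "ft_torque": the same for the moment, N m; "grip_width": opening from 0.0 (shut) to 1.0 (fully open); "grip_force": force on a finger pad.
Only numpy, scipy, OpenCV 4.12 (cv2) and the standard library are available. Lean on these libraries where they do the work, as an engineer would, in place of code of your own. Each camera call takes 0.05 s, during which the arm holds its last target. There are 200 camera calls.

## Working session

There is one attempt and no reset: what is moved stays moved. The work goes in short steps, Python scripts to look and compute and a tool call to move; the robot and the scene stay as the last step left them, time stands still between calls to the robot, and variables do not carry over. Pictures are saved under pics/ and viewed, at most 10 in all, crops included, and the job is handed in when it is done.

Besides the shell and the picture viewer there is one more tool, called after "Emit:" as name([rows], argument=value, ...), one row to a line, values as JSON. step_arm: Moves the arm, as the interface text tells. Its arguments: {"type":"object","properties":{"increments":{"type":"array","items":{"type":"object","properties":{"hand":{"type":"number"},"dx":{"type":"number"},"dy":{"type":"number"},"dz":{"type":"number"},"rx":{"type":"number"},"ry":{"type":"number"},"rz":{"type":"number"}}}},"newtons":{"type":"number"}},"required":["increments"]}

```bash
mkdir -p pics
cat > h.py <<'E'
import numpy as np, cv2
from workcell import telemetry, cams, job, r
def ray(cam,uv):
    p=cams.camera_params(cam);K=np.array(p["mtx"]);k=p["k1"];T=np.array(p["world_from_camera"])
    d=(np.array(uv,float).reshape(-1,2)-K[:2,2])/[K[0,0],K[1,1]]
    s=d.copy()
    for _ in range(20): s=d/(1+k*(s**2).sum(1,keepdims=True))
    return T[:3,3],np.c_[s,np.ones(len(s))]@T[:3,:3].T
def onz(cam,uv,z):
    o,d=ray(cam,uv); return o+d*((z-o[2])/d[:,2])[:,None]
def proj(cam,X):
    p=cams.camera_params(cam);K=np.array(p["mtx"]);k=p["k1"];T=np.array(p["world_from_camera"])
    c=(np.array(X,float).reshape(-1,3)-T[:3,3])@T[:3,:3];s=c[:,:2]/c[:,2:]
    s=s*(1+k*(s**2).sum(1,keepdims=True)); return s*[K[0,0],K[1,1]]+K[:2,2]
def save(cam,n,crop=None,f=1):
    im,d=cams.grab_frame(cam); np.savez('last_%s.npz'%cam,im=im,d=d)
    o=im[:,:,::-1]
    if crop: o=o[crop[1]:crop[3],crop[0]:crop[2]]
    cv2.imwrite('pics/'+n,cv2.resize(o,None,fx=f,fy=f,interpolation=cv2.INTER_CUBIC)); return im,d
E
python3 - <<'E'
from h import *
for c in("scene","top"):
    save(c,c+"0.png"); p=cams.camera_params(c); print(p)
print(r.grip_depth, telemetry.get_state())
E
```

```text
{'mtx': array([[514.65242199,   0.        , 323.87253381],
       [  0.        , 514.65242199, 239.90126237],
       [  0.        ,   0.        ,   1.        ]]), 'k1': -0.15162534874891992, 'world_from_camera': array([[ 0.15426144,  0.62252016, -0.76724967,  1.495556  ],
       [ 0.98784432, -0.1122327 ,  0.10755191, -0.15612361],
       [-0.01915727, -0.77451435, -0.63226618,  0.8987671 ],
       [ 0.        ,  0.        ,  0.        ,  1.        ]])}
{'mtx': array([[578.02643608,   0.        , 314.16710355],
       [  0.        , 578.02643608, 238.32238703],
       [  0.        ,   0.        ,   1.        ]]), 'k1': -0.06558311114483024, 'world_from_camera': array([[ 0.07057362, -0.97305362,  0.21951315,  0.20197519],
       [-0.99749874, -0.06797063,  0.0193976 , -0.00409588],
       [-0.00395446, -0.22033305, -0.97541668,  1.29685334],
       [ 0.        ,  0.        ,  0.        ,  1.        ]])}
0.0187 {'time_s': 0.1, 'qpos': array([ 1.34099931e+00,  1.26333715e-01, -4.04853913e-02,  1.40538395e+00,
       -1.23568810e-05,  1.57083332e+00]), 'qvel': array([ 2.37091552e-05, -1.45958002e-03,  2.88643151e-03, -2.95817110e-05,
        2.19939630e-03, -3.41830137e-04]), 'effort': array([-1.05377047e-03, -4.36902988e+01,  3.53605235e+01,  1.36171971e-02,
       -8.66945129e-05,  5.16856531e-06]), 'tcp_pos': array([0.119508  , 0.51085637, 0.23060886]), 'tool_rot': array([ 1.14664204e-01,  9.93404060e-01, -6.99438933e-04, -7.44874724e-05]), 'contact_force': array([-0.5250677 ,  0.09957384,  0.10189459]), 'ft_torque': array([-0.0150071 , -0.04357545, -0.05019879]), 'grip_force': 0.0, 'grip_width': 0.9999745418431674}
```

View pics/top0.png

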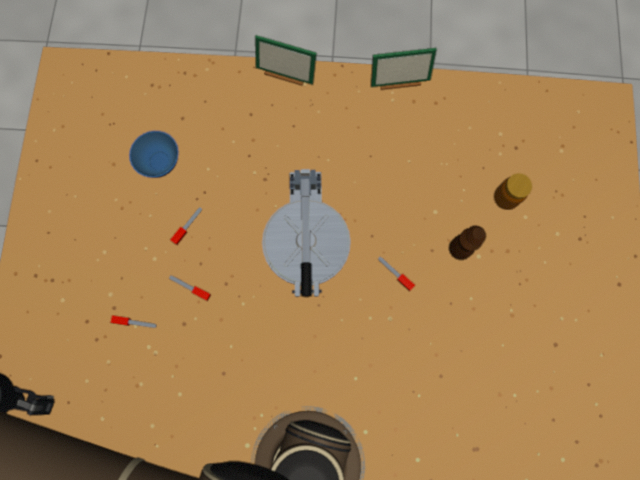

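View pics/scene0.png

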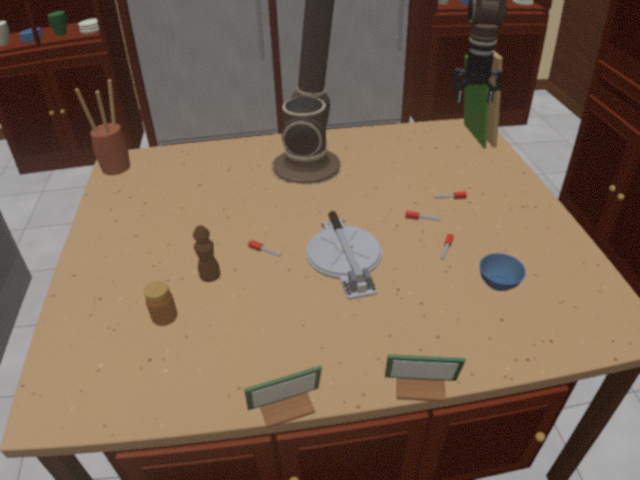

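The top view shows the press at about (306,242), with its bracket at (305,182). The four pin look-alikes are at about (185,228), (190,288), (133,323) and (397,275). The scene view agrees, and the two green-framed panels are out of the way.

Run:
```python
from h import *
im=np.load('last_top.npz')['im'].astype(int)
R,G,B=im[...,0],im[...,1],im[...,2]
m=((R>140)&(G<70)&(B<70)).astype(np.uint8)
n,l,s,c=cv2.connectedComponentsWithStats(m)
for i in range(1,n):
    if s[i,4]<20: continue
    w=onz("top",c[i],0.012)[0]
    ys,xs=np.nonzero(l==i); P=onz("top",np.c_[xs,ys],0.018)[:,:2]
    rect=cv2.minAreaRect(P.astype(np.float32)*1000)
    # shank: greyish pixels near
    yy,xx=np.mgrid[:480,:640]; near=np.hypot(xx-c[i,0],yy-c[i,1])<45
    g=near&(abs(R-B)<40)&(R>60); gy,gx=np.nonzero(g)
    Q=onz("top",np.c_[gx,gy],0.009)[:,:2]
    e=w[:2]; d=np.linalg.norm(Q-e,axis=1); far=Q[d.argmax()]
    a=far-e
    print(c[i].round(1),s[i,4],"pos",w.round(4),"dist handle %.3f"%np.hypot(*e),"tip",far.round(4),"len %.3f"%d.max(),"yaw %.3f"%np.arctan2(a[1],a[0]),"dist mid %.3f"%np.hypot(*((e+far)/2)),rect)
# press disc
g=((abs(R-B)<40)&(R>90)).astype(np.uint8); g[:, :240]=0; g[:,370:]=0; g[:160]=0; g[310:]=0
n,l,s,c=cv2.connectedComponentsWithStats(g); i=1+s[1:,4].argmax(); print(s[i],c[i])
o=im[150:310,240:370].astype(np.uint8)[:,:,::-1]
cv2.imwrite('pics/press.png',cv2.resize(o,None,fx=4,fy=3.7*4/3.7,interpolation=cv2.INTER_CUBIC)[:600])
```

```text
[177.8 235. ] 120 pos [0.4772 0.334  0.012 ] dist handle 0.582 tip [0.3752 0.3377] len 0.102 yaw 3.105 dist mid 0.543 ((475.82708740234375, 332.5137939453125), (16.705764770507812, 38.09758377075195), 57.592742919921875)
[405.8 281.5] 124 pos [ 0.4063 -0.1907  0.012 ] dist handle 0.449 tip [ 0.4587 -0.1283] len 0.081 yaw 0.872 dist mid 0.461 ((404.8896179199219, -189.70318603515625), (36.03621292114258, 16.156532287597656), 47.878700256347656)
[200.4 292.7] 127 pos [0.3487 0.2669 0.012 ] dist handle 0.439 tip [0.3794 0.3428] len 0.082 yaw 1.186 dist mid 0.475 ((348.1500549316406, 265.65362548828125), (37.890380859375, 15.809244155883789), 68.09320831298828)
[119.2 320. ] 125 pos [0.2746 0.4422 0.012 ] dist handle 0.521 tip [0.2676 0.3607] len 0.082 yaw -1.656 dist mid 0.484 ((274.3038330078125, 440.2596435546875), (38.086605072021484, 16.218324661254883), 85.2392807006836)
[ 262  178   89  119 6299] [305.76662962 238.50388951]
```

View pics/press.png

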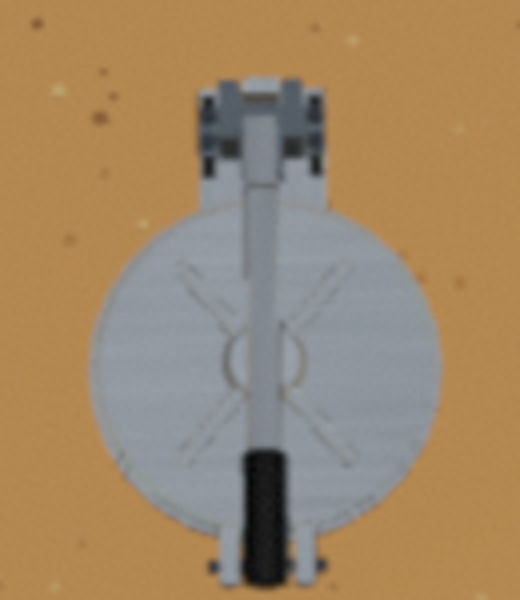

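The scene's farthest look-alike is the one at (178,235), with its handle at about (0.476, 0.333). The crop shows the ears at crop x≈230 and 291, and the eye short of the stop. Next I'll measure the press axis, the ears, the lever and this pin.

```bash
cat > meas.py <<'E'
from h import *
def cloud(cam):
    Z=np.load('last_%s.npz'%cam); im,d=Z['im'],Z['d']
    yy,xx=np.mgrid[:480,:640]; o,v=ray(cam,np.c_[xx.ravel(),yy.ravel()])
    return im.reshape(-1,3).astype(int),(o+v*d.reshape(-1,1)),np.c_[xx.ravel(),yy.ravel()]
E
python3 - <<'E'
from meas import *
for cam in("top","scene"):
    im,P,uv=cloud(cam); ok=(abs(P[:,0]-0.45)<.2)&(abs(P[:,1])<.12)
    # plate
    dsk=ok&(P[:,2]>.026)&(P[:,2]<.036)
    hull=cv2.convexHull(uv[dsk].astype(np.int32))
    print(cam,"table z",np.median(P[ok&(P[:,2]<.015)][:,2]),"plate z",np.median(P[dsk][:,2]))
    Q=P[dsk&(P[:,0]<.55)&(P[:,0]>.38)]
    H=cv2.convexHull((Q[:,:2]*1000).astype(np.float32))
    print(" circle",cv2.minEnclosingCircle(H))
    e=ok&(P[:,2]>.057)&(P[:,2]<.068)&(P[:,0]>.5); E=P[e]
    for s in(1,-1):
        S=E[(E[:,1]-np.median(E[:,1]))*s>0]; print(" ear",len(S),S.mean(0).round(4),S.min(0).round(4),S.max(0).round(4))
    b=ok&(P[:,2]>.047)&(P[:,2]<.056)&(P[:,0]>.38)&(P[:,0]<.6)
    B=P[b]; print(" bar",len(B),B.mean(0).round(4),B.min(0),B.max(0))
    for x in np.arange(.36,.62,.02):
        S=P[ok&(abs(P[:,0]-x)<.005)&(P[:,2]>.044)]
        if len(S)>3: print("  x%.2f y %.4f..%.4f z %.4f"%(x,S[:,1].min(),S[:,1].max(),np.median(S[:,2])))
im=np.load('last_top.npz')['im'].astype(int)
R,G,B=im[...,0],im[...,1],im[...,2]
g=((R-B)<35)&(R>80)
for y in range(168,200): print(y,''.join('%4d'%v for v in G[y,286:326]))
E
```

```text
top table z 8.712591182769014e-05 plate z 0.031136789317703917
 circle ((475.3843078613281, 37.77357864379883), 98.47856140136719)
 ear 114 [0.6104 0.0632 0.0608] [0.5159 0.0478 0.0571] [0.6352 0.0746 0.067 ]
 ear 114 [0.6057 0.0368 0.0607] [0.5044 0.0275 0.057 ] [0.6374 0.0476 0.0669]
 bar 532 [0.4978 0.0409 0.0526] [0.38080499 0.02044257 0.04708756] [0.59933077 0.07223832 0.05597264]
  x0.36 y 0.0167..0.0409 z 0.0582
  x0.38 y 0.0201..0.0424 z 0.0593
  x0.40 y 0.0215..0.0438 z 0.0602
  x0.42 y 0.0229..0.0454 z 0.0594
  x0.44 y 0.0265..0.0448 z 0.0531
  x0.46 y 0.0303..0.0461 z 0.0532
  x0.48 y 0.0255..0.0543 z 0.0517
  x0.50 y 0.0309..0.0493 z 0.0524
  x0.52 y 0.0346..0.0508 z 0.0534
  x0.54 y 0.0360..0.0521 z 0.0532
  x0.56 y 0.0374..0.0538 z 0.0520
  x0.58 y 0.0390..0.0553 z 0.0558
  x0.60 y 0.0274..0.0723 z 0.0571
scene table z 0.0013910723173078399 plate z 0.03219761459015874
 circle ((477.6175231933594, 34.9117317199707), 99.9906234741211)
 ear 109 [0.6124 0.0607 0.0609] [0.5736 0.047  0.057 ] [0.6365 0.0739 0.0662]
 ear 109 [0.6094 0.0352 0.0608] [0.5192 0.0239 0.057 ] [0.640
[... 5140 characters left out ...]
 154 152 148 147 151 148 138 138 137 137
196  136 136 135 141 146 149 149 150 152 152 152 151 150 148 137 119 110 110 111 111 107 107 108 122 141 148 149 149 152 151 153 152 151 151 153 149 138 135 135 137
197  136 136 135 139 147 147 148 152 153 152 151 151 152 147 134 117 122 126 129 128 125 125 123 130 147 150 150 150 153 152 153 151 152 151 154 149 140 133 136 134
198  136 138 136 143 146 148 148 151 153 152 151 150 151 149 134 120 129 137 134 133 134 130 132 137 147 149 149 148 149 152 153 152 149 150 154 150 139 136 136 136
199  135 135 137 141 150 147 148 151 152 150 151 148 151 148 136 125 131 136 137 134 132 132 133 140 149 148 148 148 149 150 151 151 149 149 152 147 136 135 137 136
```

```bash
python3 - <<'E'
from meas import *
im,P,uv=cloud("top")
# rim circle fit on plate points at boundary, per camera
for cam in("top","scene"):
    im,P,uv=cloud(cam); D=np.load('last_%s.npz'%cam)['d']
    ok=(abs(P[:,0]-.476)<.115)&(abs(P[:,1]-.037)<.115)&(P[:,2]>.02)
    m=ok.reshape(480,640).astype(np.uint8)
    c=max(cv2.findContours(m,cv2.RETR_EXTERNAL,cv2.CHAIN_APPROX_NONE)[0],key=len)[:,0,:]
    W=onz(cam,c,.031)[:,:2]
    for it in range(8):
        A=np.c_[2*W,np.ones(len(W))]; s=np.linalg.lstsq(A,(W**2).sum(1),rcond=None)[0]; rr=np.sqrt(s[2]+s[0]**2+s[1]**2)
        e=np.hypot(*(W-s[:2]).T)-rr; W=W[abs(e)<max(.0015,np.percentile(abs(e),85))]
    print(cam,"disc",s[:2].round(4),rr.round(4),len(W))
f=lambda uv,z:onz("top",uv,z)[0].round(4)
print("ear L edges far", f((294.2,171),.062),f((299.6,171),.062),"R",f((309.6,171),.062),f((315.2,171),.062))
print("bolts", f((291.8,191),.03),f((318.6,191),.03),f((291.6,175.5),.03),f((318.4,175.5),.03))
print("ear far edge",f((297,169.2),.062),"near L",f((297,183.6),.062),"near R",f((312.5,183.4),.062))
print("stop far/near top edge",f((304.8,168.5),.062),f((304.8,172.7),.062))
print("eye end top",f((304.8,178.6),.057),"eye back",f((305,195.5),.055))
E
python3 - <<'E'
from h import *
im=np.load('last_scene.npz')['im'][:,:,::-1]
cv2.imwrite('pics/s1.png',cv2.resize(im[240:305,320:400],None,fx=9,fy=9,interpolation=cv2.INTER_CUBIC))
E
```

```text
top disc [0.4788 0.0389] 0.0967 132
scene disc [0.4887 0.0345] 0.0994 66
ear L edges far [0.6318 0.0763 0.062 ] [0.6326 0.0642 0.062 ] R [0.6342 0.0417 0.062 ] [0.635  0.0291 0.062 ]
bolts [0.5944 0.0801 0.03  ] [0.5986 0.0188 0.03  ] [0.6316 0.0835 0.03  ] [0.6359 0.0218 0.03  ]
ear far edge [0.6365 0.0703 0.062 ] near L [0.6025 0.0677 0.062 ] near R [0.6054 0.0331 0.062 ]
stop far/near top edge [0.6393 0.0529 0.062 ] [0.6294 0.0522 0.062 ]
eye end top [0.6172 0.0514 0.057 ] eye back [0.5782 0.048  0.055 ]
```

View pics/s1.png

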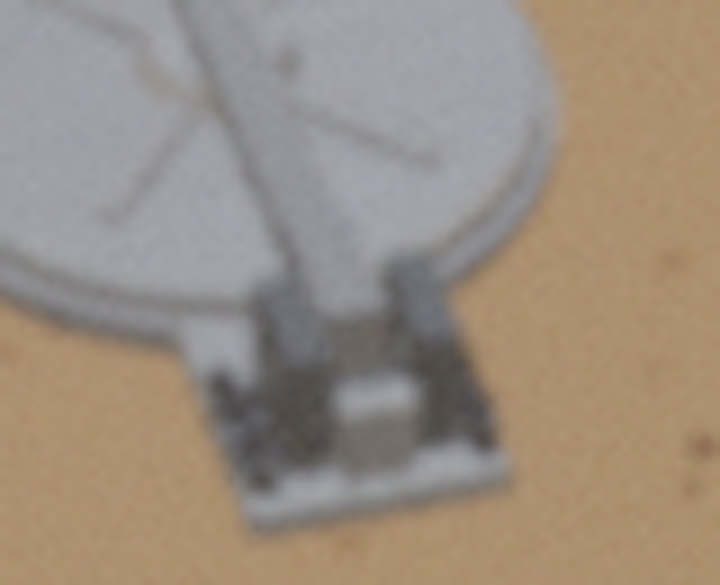

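```bash
cat > go.py <<'E'
import sys; from h import *
from scipy.spatial.transform import Rotation as Ro
# args: x y z toolY-yaw(psi) ; prints turn then shift in cm, after turn
x,y,z,psi=map(float,sys.argv[1:5]); s=telemetry.get_state()
R=Ro.from_quat(s["tool_rot"]).as_matrix(); d=np.array([x,y,z])-s["tcp_pos"]
# desired: tool y=(cos,sin,0), z down
yv=np.array([np.cos(psi),np.sin(psi),0]);zv=np.array([0,0,-1.]);D=np.c_[np.cross(yv,zv),yv,zv]
print("t",s["time_s"],"tcp",s["tcp_pos"].round(4),"F",s["contact_force"].round(1),"w",round(s["grip_width"],3),"gf",round(s["grip_force"],1),"j",s["qpos"].round(2))
print("rotvec",Ro.from_matrix(R.T@D).as_rotvec().round(4)," shift cm after turn",(D.T@d*100).round(2), "before turn",(R.T@d*100).round(2))
E
python3 go.py 0.522 0.042 0.10 1.651
```

```text
t 0.1 tcp [0.1195 0.5109 0.2306] F [-0.5  0.1  0.1] w 1.0 gf 0.0 j [ 1.34  0.13 -0.04  1.41 -0.    1.57]
rotvec [-1.4e-03 -2.0e-04 -3.1e-01]  shift cm after turn [-36.36 -49.96  13.06] before turn [-49.87 -36.46  13.11]
```

Emit:
step_arm([
  {"hand": 0.3, "rz": -0.1033},
  {"rz": -0.1033},
  {"rz": -0.1034},
  {"dx": -2.02, "dy": -2.776, "dz": 0.72},
  {"dx": -2.02, "dy": -2.776, "dz": 0.72},
  {"dx": -2.02, "dy": -2.776, "dz": 0.72},
  {"dx": -2.02, "dy": -2.776, "dz": 0.72},
  {"dx": -2.02, "dy": -2.776, "dz": 0.72},
  {"dx": -2.02, "dy": -2.776, "dz": 0.72},
  {"dx": -2.02, "dy": -2.776, "dz": 0.72},
  {"dx": -2.02, "dy": -2.776, "dz": 0.72},
  {"dx": -2.02, "dy": -2.776, "dz": 0.72},
])

```text
invalid input at $.increments[0]: expected keys hand, dx, dy, dz, rx, ry, rz
```

Emit:
step_arm([
  {"dx": -2.02, "dy": -2.776, "dz": 0.72},
  {"dx": -2.02, "dy": -2.776, "dz": 0.72},
  {"dx": -2.02, "dy": -2.776, "dz": 0.72},
  {"dx": -2.02, "dy": -2.776, "dz": 0.72},
  {"dx": -2.02, "dy": -2.776, "dz": 0.72},
  {"dx": -2.02, "dy": -2.776, "dz": 0.72},
  {"dx": -2.02, "dy": -2.776, "dz": 0.72},
  {"dx": -2.02, "dy": -2.776, "dz": 0.72},
  {"dx": -2.02, "dy": -2.776, "dz": 0.72},
  {},
])

```text
invalid input at $.increments[0]: expected keys hand, dx, dy, dz, rx, ry, rz
```

```bash
python3 go.py 0.522 0.042 0.037 1.651
```

```text
t 0.1 tcp [0.1195 0.5109 0.2306] F [-0.5  0.1  0.1] w 1.0 gf 0.0 j [ 1.34  0.13 -0.04  1.41 -0.    1.57]
rotvec [-1.4e-03 -2.0e-04 -3.1e-01]  shift cm after turn [-36.36 -49.96  19.36] before turn [-49.87 -36.46  19.41]
```

Emit:
step_arm([
  {"hand": 0.3, "dx": 0, "dy": 0, "dz": 0, "rx": 0, "ry": 0, "rz": -0.1033},
  {"hand": 0.3, "dx": 0, "dy": 0, "dz": 0, "rx": 0, "ry": 0, "rz": -0.1033},
  {"hand": 0.3, "dx": 0, "dy": 0, "dz": 0, "rx": 0, "ry": 0, "rz": -0.1034},
  {"hand": 0.3, "dx": -2.6, "dy": -3.57, "dz": 0.93, "rx": 0, "ry": 0, "rz": 0},
  {"hand": 0.3, "dx": -2.6, "dy": -3.57, "dz": 0.93, "rx": 0, "ry": 0, "rz": 0},
  {"hand": 0.3, "dx": -2.6, "dy": -3.57, "dz": 0.93, "rx": 0, "ry": 0, "rz": 0},
  {"hand": 0.3, "dx": -2.6, "dy": -3.57, "dz": 0.93, "rx": 0, "ry": 0, "rz": 0},
  {"hand": 0.3, "dx": -2.6, "dy": -3.57, "dz": 0.93, "rx": 0, "ry": 0, "rz": 0},
  {"hand": 0.3, "dx": -2.6, "dy": -3.57, "dz": 0.93, "rx": 0, "ry": 0, "rz": 0},
  {"hand": 0.3, "dx": -2.6, "dy": -3.57, "dz": 0.93, "rx": 0, "ry": 0, "rz": 0},
])

```text
time_s: 1.1
tcp_pos: [0.3217, 0.275, 0.1657]
tool_rot: [-0.04, 0.999, -0.0, -0.0]
contact_force: [0.2, 0.3, -0.1]
grip_width: 0.699
grip_force: 0.0
```

Emit:
step_arm([
  {"hand": 0.3, "dx": -2.6, "dy": -3.57, "dz": 0.93, "rx": 0, "ry": 0, "rz": 0},
  {"hand": 0.3, "dx": -2.6, "dy": -3.57, "dz": 0.93, "rx": 0, "ry": 0, "rz": 0},
  {"hand": 0.3, "dx": -2.6, "dy": -3.57, "dz": 0.93, "rx": 0, "ry": 0, "rz": 0},
  {"hand": 0.3, "dx": -2.6, "dy": -3.57, "dz": 0.93, "rx": 0, "ry": 0, "rz": 0},
  {"hand": 0.3, "dx": -2.6, "dy": -3.57, "dz": 0.93, "rx": 0, "ry": 0, "rz": 0},
  {"hand": 0.3, "dx": -2.6, "dy": -3.57, "dz": 0.93, "rx": 0, "ry": 0, "rz": 0},
  {"hand": 0.3, "dx": -2.6, "dy": -3.57, "dz": 0.93, "rx": 0, "ry": 0, "rz": 0},
  {"hand": 0.3, "dx": 0, "dy": 0, "dz": 0, "rx": 0, "ry": 0, "rz": 0},
])

```text
time_s: 1.9
tcp_pos: [0.5243, 0.0386, 0.0991]
tool_rot: [-0.038, 0.999, -0.001, -0.001]
contact_force: [-1.2, 0.2, 0.3]
grip_width: 0.698
grip_force: 0.0
```

```bash
python3 go.py 0.522 0.042 0.037 1.651
```

```text
t 1.9 tcp [0.5243 0.0386 0.0991] F [-1.2  0.2  0.3] w 0.698 gf 0.0 j [ 0.07  0.16 -0.29  1.12 -0.   -0.  ]
rotvec [-0.0011 -0.0015 -0.0051]  shift cm after turn [0.21 0.36 6.21] before turn [0.2  0.37 6.21]
```

Emit:
step_arm([
  {"hand": 0.3, "dx": 0.2, "dy": 0.36, "dz": 2.0, "rx": 0, "ry": 0, "rz": -0.005},
  {"hand": 0.3, "dx": 0, "dy": 0, "dz": 2.0, "rx": 0, "ry": 0, "rz": 0},
  {"hand": 0.4, "dx": 0, "dy": 0, "dz": 1.2, "rx": 0, "ry": 0, "rz": 0},
  {"hand": 0.5, "dx": 0, "dy": 0, "dz": 0.7, "rx": 0, "ry": 0, "rz": 0},
  {"hand": 0.6, "dx": 0, "dy": 0, "dz": 0.3, "rx": 0, "ry": 0, "rz": 0},
  {"hand": 0.6, "dx": 0, "dy": 0, "dz": 0, "rx": 0, "ry": 0, "rz": 0},
  {"hand": 0.6, "dx": 0, "dy": 0, "dz": 0, "rx": 0, "ry": 0, "rz": 0},
])

```text
time_s: 2.6
tcp_pos: [0.5207, 0.0457, 0.0399]
tool_rot: [-0.043, 0.999, 0.0, 0.001]
contact_force: [0.2, -0.1, 0.4]
grip_width: 0.403
grip_force: 0.0
```

```bash
python3 go.py 0.522 0.042 0.037 1.651
python3 - <<'E'
from h import *
save("top","t2.png",(262,150,352,310),3.7)
E
```

```text
t 2.6 tcp [0.5207 0.0457 0.0399] F [ 0.2 -0.1  0.4] w 0.403 gf 0.0 j [ 0.09  0.19 -0.39  0.99  0.    0.  ]
rotvec [0.     0.0012 0.0052]  shift cm after turn [-0.1  -0.38  0.29] before turn [-0.1  -0.38  0.29]
```

View pics/t2.png

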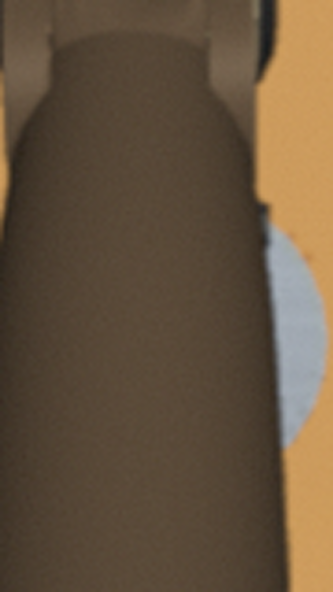

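The arm hides the press from the top camera, with only the plate's edge visible at the right. I'll correct the offset and close on the bar.

Emit:
step_arm([
  {"hand": 0.6, "dx": -0.1, "dy": -0.38, "dz": 0.15, "rx": 0, "ry": 0, "rz": 0},
  {"hand": 0.6, "dx": 0, "dy": 0, "dz": 0, "rx": 0, "ry": 0, "rz": 0},
  {"hand": 0.7, "dx": 0, "dy": 0, "dz": 0, "rx": 0, "ry": 0, "rz": 0},
  {"hand": 0.8, "dx": 0, "dy": 0, "dz": 0, "rx": 0, "ry": 0, "rz": 0},
  {"hand": 0.9, "dx": 0, "dy": 0, "dz": 0, "rx": 0, "ry": 0, "rz": 0},
  {"hand": 0.9, "dx": 0, "dy": 0, "dz": 0, "rx": 0, "ry": 0, "rz": 0},
  {"hand": 0.9, "dx": 0, "dy": 0, "dz": 0, "rx": 0, "ry": 0, "rz": 0},
], newtons=20)

```text
time_s: 3.35
tcp_pos: [0.5216, 0.0419, 0.0378]
tool_rot: [-0.043, 0.999, -0.0, 0.0]
contact_force: [-1.4, -0.7, 2.9]
grip_width: 0.205
grip_force: 19.9
```

```bash
python3 go.py 0.522 0.042 0.037 1.651
```

```text
t 3.35 tcp [0.5216 0.0419 0.0378] F [-1.4 -0.7  2.9] w 0.205 gf 19.9 j [ 0.08  0.2  -0.39  0.98 -0.   -0.01]
rotvec [-0.0001  0.0002  0.005 ]  shift cm after turn [-0.04  0.01  0.08] before turn [-0.04  0.01  0.08]
```

Emit:
step_arm([
  {"hand": 0.9, "dx": -0.15, "dy": 0, "dz": 0, "rx": 0, "ry": 0, "rz": 0},
  {"hand": 0.9, "dx": -0.15, "dy": 0, "dz": 0, "rx": 0, "ry": 0, "rz": 0},
  {"hand": 0.9, "dx": -0.15, "dy": 0, "dz": 0, "rx": 0, "ry": 0, "rz": 0},
  {"hand": 0.9, "dx": -0.15, "dy": 0, "dz": 0, "rx": 0, "ry": 0, "rz": 0},
  {"hand": 0.9, "dx": -0.15, "dy": 0, "dz": 0, "rx": 0, "ry": 0, "rz": 0},
  {"hand": 0.9, "dx": -0.1, "dy": 0, "dz": 0, "rx": 0, "ry": 0, "rz": 0},
])

```text
time_s: 3.95
tcp_pos: [0.5287, 0.0425, 0.0377]
tool_rot: [-0.043, 0.999, -0.0, -0.001]
contact_force: [-6.1, -0.8, 8.6]
grip_width: 0.201
grip_force: 20.5
```

Emit:
step_arm([
  {"hand": 0.9, "dx": -0.05, "dy": 0, "dz": 0, "rx": 0, "ry": 0, "rz": 0},
  {"hand": 0.9, "dx": -0.05, "dy": 0, "dz": 0, "rx": 0, "ry": 0, "rz": 0},
  {"hand": 0.9, "dx": -0.05, "dy": 0, "dz": 0, "rx": 0, "ry": 0, "rz": 0},
])

```text
time_s: 4.25
tcp_pos: [0.5301, 0.0427, 0.0378]
tool_rot: [-0.043, 0.999, -0.0, -0.001]
contact_force: [-5.7, -0.3, 6.4]
grip_width: 0.206
grip_force: 20.5
```

Emit:
step_arm([
  {"hand": 0.9, "dx": -0.05, "dy": 0, "dz": 0, "rx": 0, "ry": 0, "rz": 0},
  {"hand": 0.9, "dx": -0.05, "dy": 0, "dz": 0, "rx": 0, "ry": 0, "rz": 0},
  {"hand": 0.9, "dx": -0.0, "dy": 0, "dz": 0, "rx": 0, "ry": 0, "rz": 0},
])

```text
time_s: 4.55
tcp_pos: [0.5312, 0.0428, 0.0378]
tool_rot: [-0.043, 0.999, -0.0, -0.001]
contact_force: [-5.1, -0.1, 6.8]
grip_width: 0.2
grip_force: 20.4
```

Emit:
step_arm([
  {"hand": 0.9, "dx": 0, "dy": 0, "dz": -0.07, "rx": 0, "ry": 0, "rz": 0},
  {"hand": 0.9, "dx": -0.05, "dy": 0, "dz": 0, "rx": 0, "ry": 0, "rz": 0},
  {"hand": 0.9, "dx": -0.05, "dy": 0, "dz": 0, "rx": 0, "ry": 0, "rz": 0},
])

```text
time_s: 4.85
tcp_pos: [0.5333, 0.0429, 0.0379]
tool_rot: [-0.043, 0.999, 0.0, -0.0]
contact_force: [-0.1, 0.1, -2.5]
grip_width: 0.207
grip_force: 19.6
```

Emit:
step_arm([
  {"hand": 0.9, "dx": -0.05, "dy": 0, "dz": 0, "rx": 0, "ry": 0, "rz": 0},
  {"hand": 0.9, "dx": -0.05, "dy": 0, "dz": 0, "rx": 0, "ry": 0, "rz": 0},
])

```text
time_s: 5.05
tcp_pos: [0.5345, 0.043, 0.038]
tool_rot: [-0.043, 0.999, 0.0, -0.0]
contact_force: [0.2, 0.4, -1.9]
grip_width: 0.204
grip_force: 19.6
```

Emit:
step_arm([
  {"hand": 0.9, "dx": -0.05, "dy": 0, "dz": 0, "rx": 0, "ry": 0, "rz": 0},
  {"hand": 0.9, "dx": -0.05, "dy": 0, "dz": 0, "rx": 0, "ry": 0, "rz": 0},
])

```text
time_s: 5.25
tcp_pos: [0.5355, 0.0431, 0.0382]
tool_rot: [-0.043, 0.999, 0.0, -0.0]
contact_force: [0.3, -0.1, -2.2]
grip_width: 0.206
grip_force: 19.6
```

Emit:
step_arm([
  {"hand": 0.9, "dx": -0.05, "dy": 0, "dz": 0, "rx": 0, "ry": 0, "rz": 0},
  {"hand": 0.9, "dx": -0.05, "dy": 0, "dz": 0, "rx": 0, "ry": 0, "rz": 0},
])

```text
time_s: 5.45
tcp_pos: [0.5365, 0.0432, 0.0383]
tool_rot: [-0.043, 0.999, 0.0, 0.0]
contact_force: [0.7, -0.1, -2.2]
grip_width: 0.206
grip_force: 19.6
```

Emit:
step_arm([
  {"hand": 0.9, "dx": -0.05, "dy": 0, "dz": 0, "rx": 0, "ry": 0, "rz": 0},
  {"hand": 0.9, "dx": -0.05, "dy": 0, "dz": 0, "rx": 0, "ry": 0, "rz": 0},
])

```text
time_s: 5.65
tcp_pos: [0.5375, 0.0432, 0.0383]
tool_rot: [-0.043, 0.999, -0.0, 0.0]
contact_force: [0.4, -0.5, -1.6]
grip_width: 0.207
grip_force: 19.6
```

Emit:
step_arm([
  {"hand": 0.9, "dx": -0.05, "dy": 0, "dz": 0, "rx": 0, "ry": 0, "rz": 0},
])

```text
time_s: 5.75
tcp_pos: [0.538, 0.0433, 0.0383]
tool_rot: [-0.043, 0.999, 0.0, 0.0]
contact_force: [-0.7, -0.3, -3.0]
grip_width: 0.208
grip_force: 19.6
```

Emit:
step_arm([
  {"hand": 0.9, "dx": -0.05, "dy": 0, "dz": 0, "rx": 0, "ry": 0, "rz": 0},
  {"hand": 0.9, "dx": -0.05, "dy": 0, "dz": 0, "rx": 0, "ry": 0, "rz": 0},
])

```text
time_s: 5.95
tcp_pos: [0.539, 0.0434, 0.0383]
tool_rot: [-0.043, 0.999, -0.0, 0.0]
contact_force: [0.5, -0.0, -2.5]
grip_width: 0.206
grip_force: 19.6
```

Emit:
step_arm([
  {"hand": 0.9, "dx": -0.05, "dy": 0, "dz": 0, "rx": 0, "ry": 0, "rz": 0},
])

```text
time_s: 6.05
tcp_pos: [0.5395, 0.0434, 0.0383]
tool_rot: [-0.043, 0.999, -0.0, -0.0]
contact_force: [0.2, -0.4, -3.6]
grip_width: 0.203
grip_force: 19.6
```

Emit:
step_arm([
  {"hand": 0.9, "dx": -0.05, "dy": 0, "dz": 0, "rx": 0, "ry": 0, "rz": 0},
])

```text
time_s: 6.15
tcp_pos: [0.5397, 0.0434, 0.0382]
tool_rot: [-0.043, 0.999, -0.0, -0.0]
contact_force: [-1.6, 0.2, -2.2]
grip_width: 0.204
grip_force: 19.6
```

Moved 18 mm so far, and contact may be starting.

Emit:
step_arm([
  {"hand": 0.9, "dx": -0.05, "dy": 0, "dz": 0, "rx": 0, "ry": 0, "rz": 0},
])

```text
time_s: 6.25
tcp_pos: [0.5397, 0.0434, 0.0382]
tool_rot: [-0.043, 0.999, -0.0, -0.001]
contact_force: [-3.8, -0.7, -0.1]
grip_width: 0.205
grip_force: 19.9
```

Emit:
step_arm([
  {"hand": 0.9, "dx": -0.04, "dy": 0, "dz": 0, "rx": 0, "ry": 0, "rz": 0},
])

```text
time_s: 6.35
tcp_pos: [0.5397, 0.0435, 0.0381]
tool_rot: [-0.043, 0.999, -0.0, -0.001]
contact_force: [-5.4, -0.6, 1.6]
grip_width: 0.207
grip_force: 20.1
```

Emit:
step_arm([
  {"hand": 0.9, "dx": 0.06, "dy": 0, "dz": 0, "rx": 0, "ry": 0, "rz": 0},
  {"hand": 0.75, "dx": 0, "dy": 0, "dz": 0, "rx": 0, "ry": 0, "rz": 0},
  {"hand": 0.5, "dx": 0, "dy": 0, "dz": 0, "rx": 0, "ry": 0, "rz": 0},
  {"hand": 0.4, "dx": 0, "dy": 0, "dz": 0, "rx": 0, "ry": 0, "rz": 0},
  {"hand": 0.3, "dx": 0, "dy": 0, "dz": -1.5, "rx": 0, "ry": 0, "rz": 0},
  {"hand": 0.3, "dx": 0, "dy": 0, "dz": -3, "rx": 0, "ry": 0, "rz": 0},
  {"hand": 0.3, "dx": 0, "dy": 0, "dz": -4, "rx": 0, "ry": 0, "rz": 0.14},
  {"hand": 0.3, "dx": 0, "dy": 0, "dz": 0, "rx": 0, "ry": 0, "rz": 0.14},
  {"hand": 0.3, "dx": 0, "dy": 0, "dz": 0, "rx": 0, "ry": 0, "rz": 0.14},
  {"hand": 0.3, "dx": 0, "dy": 0, "dz": 0, "rx": 0, "ry": 0, "rz": 0.14},
])

```text
time_s: 7.35
tcp_pos: [0.5409, 0.0435, 0.1241]
tool_rot: [0.238, 0.971, 0.0, 0.001]
contact_force: [-0.4, -0.3, 0.3]
grip_width: 0.699
grip_force: 0.0
```

```bash
python3 - <<'E'
from h import *
for cam in("top","scene"):
    im=np.load('last_%s.npz'%cam)['im'].astype(int) if cam=="scene" else cams.grab_frame("top")[0].astype(int)
    R,G,B=im[...,0],im[...,1],im[...,2]
    m=((R>130)&(G<75)&(B<75)).astype(np.uint8)
    n,l,s,c=cv2.connectedComponentsWithStats(m)
    for i in range(1,n):
        if s[i,4]<25: continue
        w=onz(cam,c[i],.013)[0]
        if np.hypot(w[0]-.476,w[1]-.333)>.03: continue
        ys,xs=np.nonzero(l==i); P=onz(cam,np.c_[xs,ys],.018)[:,:2]
        print(cam,"blob z13",w.round(4),cv2.minAreaRect((P*1000).astype(np.float32)))
        # shank pixels: within box, grey against tan counter, fit line at z=.009
        yy,xx=np.mgrid[:480,:640]; W=onz(cam,np.c_[xx.ravel(),yy.ravel()],.010)[:,:2].reshape(480,640,2)
        u=np.array([.844,-.536]); d=W-w[:2]; t=d@u; q=d@np.array([-u[1],u[0]])
        g=(t>.027)&(t<.075)&(abs(q)<.015)&((R-B)<45)
        Q=W[g]; print(" shank px",g.sum(), "mean",Q.mean(0).round(4))
        a=Q.mean(0)-w[:2]; print(" yaw handle->shank",np.arctan2(a[1],a[0]).round(3), "t max",t[g].max().round(4))
        v=cv2.fitLine(Q.astype(np.float32),cv2.DIST_L2,0,.001,.001).ravel(); print(" yaw fit",np.arctan(v[1]/v[0]).round(3))
E
python3 go.py 0.476 0.333 0.10 1.006
```

```text
top blob z13 [0.4761 0.3327 0.013 ] ((474.92779541015625, 330.69158935546875), (20.034276962280273, 37.63029479980469), 57.82027053833008)
 shank px 81 mean [0.5195 0.3062]
 yaw handle->shank -0.548 t max 0.0747
 yaw fit -0.553
scene blob z13 [0.4759 0.3328 0.013 ] ((481.9069519042969, 329.9277648925781), (12.07235336303711, 35.251102447509766), 59.230716705322266)
 shank px 53 mean [0.5187 0.3049]
 yaw handle->shank -0.579 t max 0.0742
 yaw fit -0.552
t 7.4 tcp [0.5407 0.0435 0.1238] F [-0.2  0.1 -0.4] w 0.701 gf 0.0 j [ 0.08  0.18 -0.21  1.18  0.    0.57]
rotvec [0.0008 0.0011 0.0792]  shift cm after turn [20.96 20.99  2.38] before turn [19.24 22.58  2.38]
```

Emit:
step_arm([
  {"hand": 0.3, "dx": 0, "dy": 0, "dz": 0, "rx": 0, "ry": 0, "rz": 0.071},
  {"hand": 0.3, "dx": 2.6, "dy": 2.64, "dz": 0, "rx": 0, "ry": 0, "rz": 0},
  {"hand": 0.3, "dx": 2.6, "dy": 2.64, "dz": 0, "rx": 0, "ry": 0, "rz": 0},
  {"hand": 0.3, "dx": 2.6, "dy": 2.64, "dz": 0, "rx": 0, "ry": 0, "rz": 0},
  {"hand": 0.3, "dx": 2.6, "dy": 2.64, "dz": 0.5, "rx": 0, "ry": 0, "rz": 0},
  {"hand": 0.3, "dx": 2.6, "dy": 2.64, "dz": 1, "rx": 0, "ry": 0, "rz": 0},
  {"hand": 0.3, "dx": 2.6, "dy": 2.64, "dz": 1.5, "rx": 0, "ry": 0, "rz": 0},
  {"hand": 0.3, "dx": 2.6, "dy": 2.64, "dz": 1.5, "rx": 0, "ry": 0, "rz": 0},
  {"hand": 0.3, "dx": 2.57, "dy": 2.64, "dz": 1.5, "rx": 0, "ry": 0, "rz": 0},
  {"hand": 0.3, "dx": 0, "dy": 0, "dz": 0, "rx": 0, "ry": 0, "rz": 0},
  {"hand": 0.3, "dx": 0, "dy": 0, "dz": 0, "rx": 0, "ry": 0, "rz": 0},
])

```text
time_s: 8.5
tcp_pos: [0.4719, 0.3323, 0.0629]
tool_rot: [0.268, 0.963, -0.0, -0.0]
contact_force: [-1.4, 0.3, -0.1]
grip_width: 0.701
grip_force: 0.0
```

```bash
python3 go.py 0.476 0.3325 0.004 1.014
python3 - <<'E'
from h import *
T=telemetry.get_state()["tcp_pos"]
save("scene","s2.png",(380,170,560,305),4.4)
u,v=[np.array(p) for p in ([0,0],[0,0])]
print(proj("scene",T),proj("scene",[0.476,.3325,.018]))
E
```

```text
t 8.5 tcp [0.4719 0.3323 0.0629] F [-1.4  0.3 -0.1] w 0.701 gf 0.0 j [ 0.61  0.27 -0.23  1.07 -0.    1.16]
rotvec [-0.001  -0.      0.0145]  shift cm after turn [-0.34  0.24  5.89] before turn [-0.34  0.24  5.89]
[[450.91063775 223.25025406]] [[449.28757954 237.20192274]]
```

View pics/s2.png

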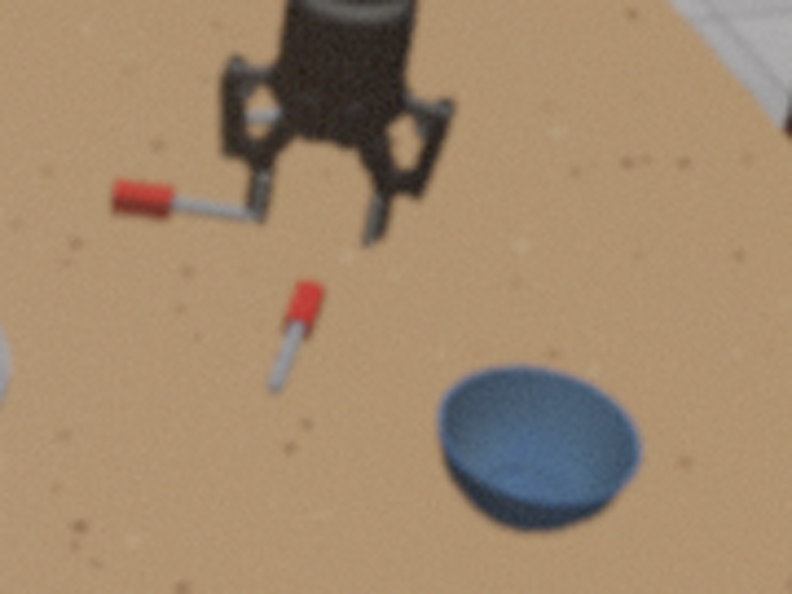

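The gripper stands above the red handle at crop (303,305), well clear of the other pin and the bowl.

Emit:
step_arm([
  {"hand": 0.35, "dx": -0.34, "dy": 0.24, "dz": 1.5, "rx": 0, "ry": 0, "rz": 0.0145},
  {"hand": 0.4, "dx": 0, "dy": 0, "dz": 2, "rx": 0, "ry": 0, "rz": 0},
  {"hand": 0.45, "dx": 0, "dy": 0, "dz": 1.5, "rx": 0, "ry": 0, "rz": 0},
  {"hand": 0.5, "dx": 0, "dy": 0, "dz": 0.7, "rx": 0, "ry": 0, "rz": 0},
  {"hand": 0.5, "dx": 0, "dy": 0, "dz": 0.0, "rx": 0, "ry": 0, "rz": 0},
  {"hand": 0.5, "dx": 0, "dy": 0, "dz": 0.0, "rx": 0, "ry": 0, "rz": 0},
])

```text
time_s: 9.15
tcp_pos: [0.477, 0.3318, 0.0067]
tool_rot: [0.277, 0.961, 0.0, 0.0]
contact_force: [-0.3, 0.6, 1.2]
grip_width: 0.506
grip_force: 0.0
```

```bash
python3 go.py 0.476 0.3325 0.004 1.014
```

```text
t 9.15 tcp [0.477  0.3318 0.0067] F [-0.3  0.6  1.2] w 0.506 gf 0.0 j [ 0.61  0.32 -0.3   0.95 -0.    1.17]
rotvec [ 0.0005  0.0003 -0.0044]  shift cm after turn [0.13 0.01 0.27] before turn [0.13 0.01 0.27]
```

Emit:
step_arm([
  {"hand": 0.55, "dx": 0.1, "dy": 0, "dz": 0.2, "rx": 0, "ry": 0, "rz": 0},
  {"hand": 0.7, "dx": 0, "dy": 0, "dz": 0, "rx": 0, "ry": 0, "rz": 0},
  {"hand": 0.8, "dx": 0, "dy": 0, "dz": 0, "rx": 0, "ry": 0, "rz": 0},
  {"hand": 0.95, "dx": 0, "dy": 0, "dz": 0, "rx": 0, "ry": 0, "rz": 0},
  {"hand": 0.95, "dx": 0, "dy": 0, "dz": 0, "rx": 0, "ry": 0, "rz": 0},
  {"hand": 0.95, "dx": 0, "dy": 0, "dz": 0, "rx": 0, "ry": 0, "rz": 0},
], newtons=40)

```text
time_s: 9.75
tcp_pos: [0.4759, 0.3329, 0.0049]
tool_rot: [0.276, 0.961, 0.0, 0.0]
contact_force: [-0.4, -1.0, 4.9]
grip_width: 0.195
grip_force: 40.4
```

```bash
python3 go.py 0.476 0.3325 0.004 1.014
python3 - <<'E'
from meas import *
save("top","t3.png",(262,150,352,310),3.7)
im,P,uv=cloud("top")
# lever & bracket now
ok=(abs(P[:,0]-0.45)<.2)&(abs(P[:,1])<.12)
for x in np.arange(.44,.64,.02):
    S=P[ok&(abs(P[:,0]-x)<.005)&(P[:,2]>.044)]
    if len(S)>3: print("  x%.2f y %.4f..%.4f"%(x,S[:,1].min(),S[:,1].max()))
G=np.load('last_top.npz')['im'][...,1].astype(int)
for y in range(168,196,1): print(y,''.join('%4d'%v for v in G[y,292:318]))
E
```

```text
t 9.75 tcp [0.4759 0.3329 0.0049] F [-0.4 -1.   4.9] w 0.195 gf 40.4 j [ 0.61  0.32 -0.3   0.95  0.    1.17]
rotvec [ 0.0009  0.0004 -0.0034]  shift cm after turn [-0.03 -0.03  0.09] before turn [-0.03 -0.03  0.09]
  x0.44 y 0.0244..0.0469
  x0.46 y 0.0280..0.0461
  x0.48 y 0.0190..0.0569
  x0.50 y 0.0331..0.0493
  x0.52 y 0.0346..0.0507
  x0.54 y 0.0360..0.0522
  x0.56 y 0.0375..0.0537
  x0.58 y 0.0389..0.0553
  x0.60 y 0.0274..0.0723
  x0.62 y 0.0283..0.0738
168  155 156 156 156 156 157 157 156 157 157 158 162 159 159 159 160 161 159 156 152 152 154 155 155 155 157
169  156 154 150 147 147 147 147 149 158 161 167 172 170 168 166 168 168 166 152 138 138 139 140 145 155 157
170  155 151 136 121 118 117 120 134 160 174 174 172 173 174 170 172 176 167 138 116 115 116 116 133 152 158
171  162 155 137 112 106 106 107 124 152 173 167 163 163 166 165 167 170 160 130 111 105 106 111 132 155 162
172  173 164 142 112 106 106 108 119 145 163 159 155 155 155 155 155 159 152 128 109 107 108 111 137 161 163
173  154 156 143 117 107 107 108 112 126 139 149 153 153 155 154 155 149 137 125 112 108 1
[... 1716 characters left out ...]
35 136 132 117 106  99 105 107 113 126 131 103
190   47  91 135 148 149 146 148 137 122 118 143 151 152 148 150 148 142 131 125 145 160 162 161 168 156 117
191   45  98 148 171 171 172 169 157 131 122 148 154 156 155 152 153 145 131 131 155 169 172 175 174 161 121
192   48  97 149 172 176 176 173 160 132 119 144 155 156 153 152 153 145 132 133 156 170 174 172 172 160 122
193   60 104 149 172 175 175 173 164 132 119 144 157 154 154 154 151 145 128 129 155 168 171 171 175 163 134
194  109 130 158 170 175 174 171 163 135 117 146 154 153 153 151 153 143 131 122 150 169 172 174 173 171 161
195  161 167 172 175 172 174 174 168 147 129 146 154 154 155 151 153 153 148 144 159 169 172 172 174 174 173
```

View pics/t3.png

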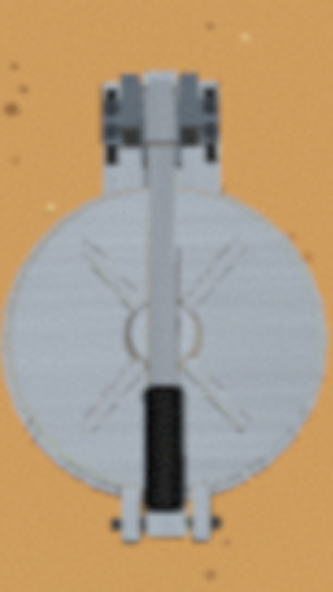

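The lever's eye now meets the stop lug at crop (160,78), and the gap is gone. I'll lift the pin, turn it and bring it over the +y side of the bracket.

Emit:
step_arm([
  {"hand": 0.95, "dx": 0, "dy": 0, "dz": -1.5, "rx": 0, "ry": 0, "rz": 0},
  {"hand": 0.95, "dx": 0, "dy": 0, "dz": -3, "rx": 0, "ry": 0, "rz": 0},
  {"hand": 0.95, "dx": 0, "dy": 0, "dz": -4, "rx": 0, "ry": 0, "rz": 0},
  {"hand": 0.95, "dx": 0, "dy": 0, "dz": 0, "rx": 0, "ry": 0, "rz": 0.1173},
  {"hand": 0.95, "dx": 0, "dy": 0, "dz": 0, "rx": 0, "ry": 0, "rz": 0.1173},
  {"hand": 0.95, "dx": 0, "dy": 0, "dz": 0, "rx": 0, "ry": 0, "rz": 0.1173},
  {"hand": 0.95, "dx": 0, "dy": 0, "dz": 0, "rx": 0, "ry": 0, "rz": 0.1173},
  {"hand": 0.95, "dx": 0, "dy": 0, "dz": 0, "rx": 0, "ry": 0, "rz": 0.1173},
  {"hand": 0.95, "dx": 0, "dy": 0, "dz": 0, "rx": 0, "ry": 0, "rz": 0.1173},
  {"hand": 0.95, "dx": 0, "dy": 0, "dz": 0, "rx": 0, "ry": 0, "rz": 0.1173},
  {"hand": 0.95, "dx": 0, "dy": 0, "dz": 0, "rx": 0, "ry": 0, "rz": 0.1173},
])

```text
time_s: 10.9
tcp_pos: [0.4753, 0.3325, 0.0886]
tool_rot: [0.683, 0.731, -0.001, -0.0]
contact_force: [0.7, -0.6, -1.1]
grip_width: 0.197
grip_force: 39.7
```

Emit:
step_arm([
  {"hand": 0.95, "dx": -2.5, "dy": 1.75, "dz": 0, "rx": 0, "ry": 0, "rz": 0},
  {"hand": 0.95, "dx": -2.5, "dy": 1.75, "dz": 0, "rx": 0, "ry": 0, "rz": 0},
  {"hand": 0.95, "dx": -2.5, "dy": 1.75, "dz": 0, "rx": 0, "ry": 0, "rz": 0},
  {"hand": 0.95, "dx": -2.5, "dy": 1.75, "dz": 0, "rx": 0, "ry": 0, "rz": 0},
  {"hand": 0.95, "dx": -2.5, "dy": 1.75, "dz": 0, "rx": 0, "ry": 0, "rz": 0},
  {"hand": 0.95, "dx": -2.5, "dy": 1.75, "dz": 0, "rx": 0, "ry": 0, "rz": 0},
  {"hand": 0.95, "dx": -2.06, "dy": 1.75, "dz": 0, "rx": 0, "ry": 0, "rz": 0},
  {"hand": 0.95, "dx": 0, "dy": 0, "dz": 1, "rx": 0, "ry": 0, "rz": 0},
  {"hand": 0.95, "dx": 0, "dy": 0, "dz": 0, "rx": 0, "ry": 0, "rz": 0},
  {"hand": 0.95, "dx": 0, "dy": 0, "dz": 0, "rx": 0, "ry": 0, "rz": 0},
])

```text
time_s: 11.9
tcp_pos: [0.6089, 0.1717, 0.0784]
tool_rot: [0.681, 0.732, -0.001, -0.001]
contact_force: [0.1, -0.2, -2.2]
grip_width: 0.197
grip_force: 39.7
```

```bash
python3 go.py 0.611 0.172 0.042 0.075
python3 - <<'E'
from meas import *
s=telemetry.get_state();T=s["tcp_pos"]
im,d=save("scene","s4.png",(330,170,450,300),4.5)
save("top","t4.png",(230,140,340,250),5)
print(proj("scene",T),proj("top",T))
for cam in("top","scene"):
    im,P,uv=cloud(cam)
    # shank: points in box ahead of handle
    t=(P-T)@np.array([.075,-.997,0]); q=(P-T)@np.array([.997,.075,0]); z=P[:,2]-T[2]
    g=(t>.028)&(t<.075)&(abs(q)<.014)&(abs(z)<.02)
    print(cam,g.sum())
    if g.sum()>8:
        A=np.c_[np.ones(g.sum()),t[g]-.05]
        print(" q fit",np.linalg.lstsq(A,q[g],rcond=None)[0].round(4)," z fit",np.linalg.lstsq(A,z[g],rcond=None)[0].round(4),"t",t[g].min(),t[g].max(),"z max",np.percentile(z[g],[50,90]))
    g=(t>.02)&(t<.1)&(abs(q)<.014)&(abs(z)<.02); print(" nose t",np.sort(t[g])[-5:].round(4))
E
```

```text
t 11.9 tcp [0.6089 0.1717 0.0784] F [ 0.1 -0.2 -2.2] w 0.197 gf 39.7 j [ 0.27  0.37 -0.07  1.14  0.    1.77]
rotvec [-0.0022  0.0001 -0.0023]  shift cm after turn [0.02 0.21 3.64] before turn [0.02 0.22 3.64]
[[408.06086308 259.27850561]] [[250.29629348 175.49569721]]
top 60
 q fit [-0.002 -0.001]  z fit [ 0.008  -0.0065] t 0.04866403414277469 0.07320307795673162 z max [0.00823172 0.01062814]
 nose t [0.0987 0.0987 0.0988 0.0988 0.0988]
scene 78
 q fit [ 0.0019 -0.0128]  z fit [ 0.008  -0.0319] t 0.028831300833885676 0.07434505890462322 z max [0.00808043 0.01133602]
 nose t [0.0856 0.0861 0.0986 0.0988 0.0988]
```

View pics/s4.png

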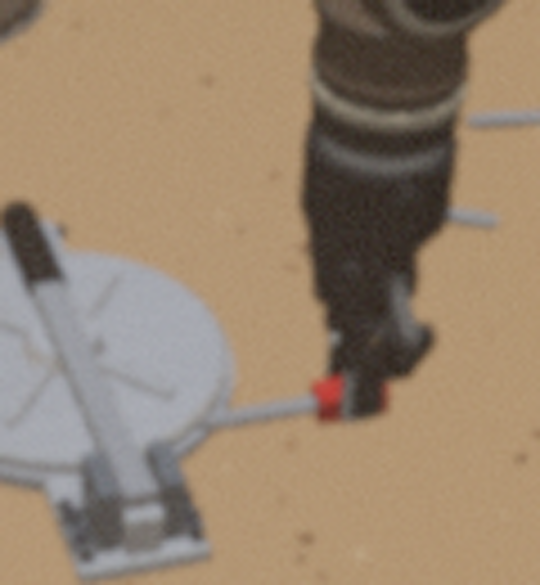

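The scene view shows the pin level and pointing along the bores, with its nose at about crop (215,420) short of the ear. Each camera can be corrected by the pin's own known axis, so I'll compare the ears that way.

Run:
```python
from meas import *
a=np.array([.997,.075]);b=np.array([-.075,.997])
for cam in("top","scene"):
    im,P,uv=cloud(cam)
    c=np.array([.62,.051]); X=(P[:,:2]-c)@a; Y=(P[:,:2]-c)@b
    for s in(1,-1):
        g=(P[:,2]>.0595)&(P[:,2]<.066)&(abs(X)<.03)&(Y*s>.011)&(Y*s<.026)
        x=np.sort(X[g]); print(cam,s,g.sum(),"x pct",np.percentile(x,[0,2,5,50,95,98,100]).round(4),"y",np.percentile(Y[g],[2,50,98]).round(4),"z",np.median(P[g][:,2]).round(4))
```

```text
top 1 60 x pct [-0.0174 -0.0161 -0.0144 -0.0001  0.0143  0.0163  0.0167] y [0.0134 0.018  0.0225] z 0.0622
top -1 55 x pct [-0.017  -0.0165 -0.0148 -0.0005  0.0157  0.0164  0.0166] y [-0.0225 -0.018  -0.0134] z 0.0624
scene 1 48 x pct [-0.0173 -0.0166 -0.0155  0.0007  0.0173  0.0182  0.0183] y [0.0111 0.0165 0.0224] z 0.0633
scene -1 49 x pct [-0.018  -0.0169 -0.0161  0.0036  0.0162  0.0182  0.0183] y [-0.0255 -0.0192 -0.0115] z 0.0632
```

Emit:
step_arm([
  {"hand": 0.95, "dx": 0, "dy": 0.22, "dz": 1.6, "rx": 0, "ry": 0, "rz": 0},
  {"hand": 0.95, "dx": 0, "dy": 0, "dz": 1.5, "rx": 0, "ry": 0, "rz": 0},
  {"hand": 0.95, "dx": 0, "dy": 0, "dz": 0.5, "rx": 0, "ry": 0, "rz": 0},
  {"hand": 0.95, "dx": 0, "dy": 0, "dz": 0, "rx": 0, "ry": 0, "rz": 0},
  {"hand": 0.95, "dx": 0, "dy": 0, "dz": 0, "rx": 0, "ry": 0, "rz": 0},
  {"hand": 0.95, "dx": 0, "dy": 0, "dz": 0, "rx": 0, "ry": 0, "rz": 0},
])

```text
time_s: 12.6
tcp_pos: [0.6128, 0.1718, 0.0444]
tool_rot: [0.681, 0.732, 0.001, 0.0]
contact_force: [-0.2, -0.7, -1.4]
grip_width: 0.2
grip_force: 39.7
```

```bash
python3 go.py 0.6112 0.1717 0.042 0.075
```

```text
t 12.6 tcp [0.6128 0.1718 0.0444] F [-0.2 -0.7 -1.4] w 0.2 gf 39.7 j [ 0.27  0.39 -0.11  1.07  0.    1.77]
rotvec [ 0.0015 -0.0003 -0.0026]  shift cm after turn [ 0.   -0.16  0.24] before turn [ 0.   -0.16  0.24]
```

Emit:
step_arm([
  {"hand": 0.95, "dx": -0.3, "dy": -0.15, "dz": 0.2, "rx": 0, "ry": 0, "rz": 0},
  {"hand": 0.95, "dx": -0.3, "dy": 0, "dz": 0, "rx": 0, "ry": 0, "rz": 0},
  {"hand": 0.95, "dx": -0.3, "dy": 0, "dz": 0, "rx": 0, "ry": 0, "rz": 0},
  {"hand": 0.95, "dx": 0, "dy": 0, "dz": 0, "rx": 0, "ry": 0, "rz": 0},
  {"hand": 0.95, "dx": 0, "dy": 0, "dz": 0, "rx": 0, "ry": 0, "rz": 0},
  {"hand": 0.95, "dx": 0, "dy": 0, "dz": 0, "rx": 0, "ry": 0, "rz": 0},
])

```text
time_s: 13.2
tcp_pos: [0.6115, 0.1623, 0.0413]
tool_rot: [0.681, 0.732, 0.0, -0.0]
contact_force: [-0.2, 0.4, -0.7]
grip_width: 0.197
grip_force: 39.7
```

```bash
cat > p.py <<'E'
from h import *
from scipy.spatial.transform import Rotation as Ro
s=telemetry.get_state();T=s["tcp_pos"];a=np.array([.9972,.0749]);b=np.array([-.0749,.9972]);d=T[:2]-[.6203,.051]
F=s["contact_force"];R=Ro.from_quat(s["tool_rot"]).as_matrix()
print("t",s["time_s"],"X %.2f Y %.2f mm"%(d@a*1e3,d@b*1e3),"axis z %.2f (want 46)"%(T[2]*1e3+4.1),"Fx %.1f Fy %.1f Fz %.1f"%(F[:2]@a,F[:2]@b,F[2]),"pin dir err yaw %.4f pitch %.4f"%(np.arctan2(R[1,1],R[0,1])-.075,R[2,0]),"tq",s["ft_torque"].round(2))
E
python3 p.py
```

```text
t 13.2 X -0.42 Y 111.68 mm axis z 45.41 (want 46) Fx -0.1 Fy 0.4 Fz -0.7 pin dir err yaw -0.0030 pitch 0.0000 tq [ 0.02  0.01 -0.02]
```

Emit:
step_arm([
  {"hand": 0.95, "dx": -0.1, "dy": 0.04, "dz": -0.05, "rx": 0, "ry": 0, "rz": 0},
  {"hand": 0.95, "dx": -0.1, "dy": 0, "dz": 0, "rx": 0, "ry": 0, "rz": 0},
  {"hand": 0.95, "dx": -0.1, "dy": 0, "dz": 0, "rx": 0, "ry": 0, "rz": 0},
  {"hand": 0.95, "dx": -0.1, "dy": 0, "dz": 0, "rx": 0, "ry": 0, "rz": 0},
])

```text
time_s: 13.6
tcp_pos: [0.6121, 0.1583, 0.0418]
tool_rot: [0.681, 0.732, -0.0, 0.0]
contact_force: [-0.2, 1.6, -1.2]
grip_width: 0.197
grip_force: 39.7
```

Emit:
step_arm([
  {"hand": 0.95, "dx": -0.1, "dy": 0, "dz": 0, "rx": 0, "ry": 0, "rz": 0},
  {"hand": 0.95, "dx": -0.1, "dy": 0, "dz": 0, "rx": 0, "ry": 0, "rz": 0},
])

```text
time_s: 13.8
tcp_pos: [0.6123, 0.1563, 0.0418]
tool_rot: [0.681, 0.732, -0.0, -0.0]
contact_force: [-0.6, 0.4, -0.4]
grip_width: 0.197
grip_force: 39.7
```

Emit:
step_arm([
  {"hand": 0.95, "dx": -0.1, "dy": 0, "dz": 0, "rx": 0, "ry": 0, "rz": 0},
  {"hand": 0.95, "dx": 0, "dy": 0, "dz": 0, "rx": 0, "ry": 0, "rz": 0},
])

```text
time_s: 14.0
tcp_pos: [0.6124, 0.1553, 0.0418]
tool_rot: [0.681, 0.732, -0.0, 0.0]
contact_force: [-0.2, -0.4, -0.9]
grip_width: 0.196
grip_force: 39.7
```

```bash
python3 p.py
```

```text
t 14.0 X -0.10 Y 104.56 mm axis z 45.90 (want 46) Fx -0.3 Fy -0.4 Fz -0.9 pin dir err yaw -0.0031 pitch -0.0000 tq [ 0.01 -0.01 -0.01]
```

Past the nominal ear face with no resistance. I'll continue slowly.

Emit:
step_arm([
  {"hand": 0.95, "dx": -0.1, "dy": 0, "dz": 0, "rx": 0, "ry": 0, "rz": 0},
  {"hand": 0.95, "dx": -0.1, "dy": 0, "dz": 0, "rx": 0, "ry": 0, "rz": 0},
])

```text
time_s: 14.2
tcp_pos: [0.6125, 0.1534, 0.0418]
tool_rot: [0.681, 0.732, 0.0, -0.0]
contact_force: [0.0, 0.2, -1.0]
grip_width: 0.201
grip_force: 39.7
```

Emit:
step_arm([
  {"hand": 0.95, "dx": -0.1, "dy": 0, "dz": 0, "rx": 0, "ry": 0, "rz": 0},
])

```text
time_s: 14.3
tcp_pos: [0.6126, 0.1523, 0.0418]
tool_rot: [0.681, 0.732, -0.0, 0.0]
contact_force: [-0.6, -0.4, -0.8]
grip_width: 0.201
grip_force: 39.7
```

Emit:
step_arm([
  {"hand": 0.95, "dx": -0.1, "dy": 0, "dz": 0, "rx": 0, "ry": 0, "rz": 0},
])

```text
time_s: 14.4
tcp_pos: [0.6126, 0.1513, 0.0418]
tool_rot: [0.681, 0.732, 0.0, -0.0]
contact_force: [0.5, -0.6, -1.6]
grip_width: 0.199
grip_force: 39.7
```

```bash
python3 p.py
```

```text
t 14.4 X -0.12 Y 100.64 mm axis z 45.91 (want 46) Fx 0.4 Fy -0.6 Fz -1.6 pin dir err yaw -0.0029 pitch 0.0000 tq [ 0.02 -0.01 -0.03]
```

Emit:
step_arm([
  {"hand": 0.95, "dx": -0.1, "dy": 0, "dz": 0, "rx": 0, "ry": 0, "rz": 0},
  {"hand": 0.95, "dx": -0.1, "dy": 0, "dz": 0, "rx": 0, "ry": 0, "rz": 0},
])

```text
time_s: 14.6
tcp_pos: [0.6128, 0.1493, 0.0418]
tool_rot: [0.681, 0.732, 0.0, 0.0]
contact_force: [0.6, -1.1, -1.0]
grip_width: 0.203
grip_force: 39.7
```

Emit:
step_arm([
  {"hand": 0.95, "dx": -0.1, "dy": 0, "dz": 0, "rx": 0, "ry": 0, "rz": 0},
  {"hand": 0.95, "dx": -0.1, "dy": 0, "dz": 0, "rx": 0, "ry": 0, "rz": 0},
])

```text
time_s: 14.8
tcp_pos: [0.6129, 0.1474, 0.0418]
tool_rot: [0.681, 0.732, 0.0, 0.0]
contact_force: [0.8, -0.3, -1.9]
grip_width: 0.198
grip_force: 39.7
```

Emit:
step_arm([
  {"hand": 0.95, "dx": -0.1, "dy": 0, "dz": 0, "rx": 0, "ry": 0, "rz": 0},
  {"hand": 0.95, "dx": -0.1, "dy": 0, "dz": 0, "rx": 0, "ry": 0, "rz": 0},
])

```text
time_s: 15.0
tcp_pos: [0.6131, 0.1454, 0.0418]
tool_rot: [0.681, 0.732, 0.0, 0.0]
contact_force: [0.2, 0.1, -1.4]
grip_width: 0.2
grip_force: 39.7
```

```bash
python3 p.py
```

```text
t 15.0 X -0.12 Y 94.66 mm axis z 45.90 (want 46) Fx 0.3 Fy 0.1 Fz -1.4 pin dir err yaw -0.0029 pitch 0.0000 tq [0.   0.   0.02]
```

Emit:
step_arm([
  {"hand": 0.95, "dx": -0.1, "dy": 0, "dz": 0, "rx": 0, "ry": 0, "rz": 0},
  {"hand": 0.95, "dx": -0.1, "dy": 0, "dz": 0, "rx": 0, "ry": 0, "rz": 0},
  {"hand": 0.95, "dx": -0.1, "dy": 0, "dz": 0, "rx": 0, "ry": 0, "rz": 0},
])

```text
time_s: 15.3
tcp_pos: [0.6133, 0.1424, 0.0418]
tool_rot: [0.681, 0.732, -0.0, -0.0]
contact_force: [0.6, -0.2, -0.5]
grip_width: 0.201
grip_force: 39.7
```

Emit:
step_arm([
  {"hand": 0.95, "dx": -0.1, "dy": 0, "dz": 0, "rx": 0, "ry": 0, "rz": 0},
  {"hand": 0.95, "dx": -0.1, "dy": 0, "dz": 0, "rx": 0, "ry": 0, "rz": 0},
])

```text
time_s: 15.5
tcp_pos: [0.6134, 0.1404, 0.0418]
tool_rot: [0.681, 0.732, -0.0, -0.0]
contact_force: [-1.3, -0.6, -0.8]
grip_width: 0.197
grip_force: 39.7
```

Emit:
step_arm([
  {"hand": 0.95, "dx": -0.1, "dy": 0, "dz": 0, "rx": 0, "ry": 0, "rz": 0},
  {"hand": 0.95, "dx": -0.1, "dy": 0, "dz": 0, "rx": 0, "ry": 0, "rz": 0},
])

```text
time_s: 15.7
tcp_pos: [0.6136, 0.1384, 0.0418]
tool_rot: [0.681, 0.732, 0.0, 0.0]
contact_force: [0.8, -0.0, -0.5]
grip_width: 0.198
grip_force: 39.7
```

Emit:
step_arm([
  {"hand": 0.95, "dx": -0.1, "dy": 0, "dz": 0, "rx": 0, "ry": 0, "rz": 0},
  {"hand": 0.95, "dx": -0.1, "dy": 0, "dz": 0, "rx": 0, "ry": 0, "rz": 0},
])

```text
time_s: 15.9
tcp_pos: [0.6137, 0.1364, 0.0418]
tool_rot: [0.681, 0.732, -0.0, 0.0]
contact_force: [0.5, -0.2, -0.7]
grip_width: 0.198
grip_force: 39.7
```

```bash
python3 p.py
```

```text
t 15.9 X -0.16 Y 85.66 mm axis z 45.89 (want 46) Fx 0.4 Fy -0.2 Fz -0.7 pin dir err yaw -0.0029 pitch -0.0000 tq [-0.04 -0.03 -0.04]
```

Sliding free through the first ear. On to the second ear, whose entry is at about Y=70.

Emit:
step_arm([
  {"hand": 0.95, "dx": -0.12, "dy": 0, "dz": 0, "rx": 0, "ry": 0, "rz": 0},
  {"hand": 0.95, "dx": -0.12, "dy": 0, "dz": 0, "rx": 0, "ry": 0, "rz": 0},
  {"hand": 0.95, "dx": -0.12, "dy": 0, "dz": 0, "rx": 0, "ry": 0, "rz": 0},
  {"hand": 0.95, "dx": -0.12, "dy": 0, "dz": 0, "rx": 0, "ry": 0, "rz": 0},
])

```text
time_s: 16.3
tcp_pos: [0.6141, 0.1316, 0.0418]
tool_rot: [0.681, 0.732, -0.0, 0.0]
contact_force: [0.3, -0.3, -0.9]
grip_width: 0.199
grip_force: 39.7
```

Emit:
step_arm([
  {"hand": 0.95, "dx": -0.12, "dy": 0, "dz": 0, "rx": 0, "ry": 0, "rz": 0},
  {"hand": 0.95, "dx": -0.12, "dy": 0, "dz": 0, "rx": 0, "ry": 0, "rz": 0},
  {"hand": 0.95, "dx": -0.12, "dy": 0, "dz": 0, "rx": 0, "ry": 0, "rz": 0},
  {"hand": 0.95, "dx": -0.12, "dy": 0, "dz": 0, "rx": 0, "ry": 0, "rz": 0},
])

```text
time_s: 16.7
tcp_pos: [0.6144, 0.1268, 0.0418]
tool_rot: [0.681, 0.732, 0.0, 0.0]
contact_force: [0.4, 0.9, -0.8]
grip_width: 0.199
grip_force: 39.7
```

Emit:
step_arm([
  {"hand": 0.95, "dx": -0.1, "dy": 0, "dz": 0, "rx": 0, "ry": 0, "rz": 0},
  {"hand": 0.95, "dx": -0.1, "dy": 0, "dz": 0, "rx": 0, "ry": 0, "rz": 0},
  {"hand": 0.95, "dx": -0.1, "dy": 0, "dz": 0, "rx": 0, "ry": 0, "rz": 0},
])

```text
time_s: 17.0
tcp_pos: [0.6146, 0.1238, 0.0418]
tool_rot: [0.681, 0.732, 0.0, 0.0]
contact_force: [-0.4, 0.7, -1.4]
grip_width: 0.198
grip_force: 39.7
```

```bash
python3 p.py
```

```text
t 17.0 X -0.20 Y 73.02 mm axis z 45.91 (want 46) Fx -0.3 Fy 0.8 Fz -1.4 pin dir err yaw -0.0029 pitch -0.0000 tq [ 0.06 -0.   -0.  ]
```

Emit:
step_arm([
  {"hand": 0.95, "dx": -0.1, "dy": 0, "dz": 0, "rx": 0, "ry": 0, "rz": 0},
  {"hand": 0.95, "dx": -0.1, "dy": 0, "dz": 0, "rx": 0, "ry": 0, "rz": 0},
])

```text
time_s: 17.2
tcp_pos: [0.6148, 0.1218, 0.0418]
tool_rot: [0.681, 0.732, 0.0, 0.0]
contact_force: [0.0, -0.4, -1.3]
grip_width: 0.2
grip_force: 39.7
```

Emit:
step_arm([
  {"hand": 0.95, "dx": -0.1, "dy": 0, "dz": 0, "rx": 0, "ry": 0, "rz": 0},
  {"hand": 0.95, "dx": -0.1, "dy": 0, "dz": 0, "rx": 0, "ry": 0, "rz": 0},
])

```text
time_s: 17.4
tcp_pos: [0.6149, 0.1198, 0.0418]
tool_rot: [0.681, 0.732, -0.0, -0.0]
contact_force: [0.6, 0.6, -0.9]
grip_width: 0.2
grip_force: 39.7
```

Emit:
step_arm([
  {"hand": 0.95, "dx": -0.1, "dy": 0, "dz": 0, "rx": 0, "ry": 0, "rz": 0},
  {"hand": 0.95, "dx": -0.1, "dy": 0, "dz": 0, "rx": 0, "ry": 0, "rz": 0},
])

```text
time_s: 17.6
tcp_pos: [0.6151, 0.1178, 0.0418]
tool_rot: [0.681, 0.732, -0.0, -0.0]
contact_force: [-0.8, -0.5, -0.8]
grip_width: 0.197
grip_force: 39.7
```

Emit:
step_arm([
  {"hand": 0.95, "dx": -0.1, "dy": 0, "dz": 0, "rx": 0, "ry": 0, "rz": 0},
  {"hand": 0.95, "dx": -0.1, "dy": 0, "dz": 0, "rx": 0, "ry": 0, "rz": 0},
])

```text
time_s: 17.8
tcp_pos: [0.6152, 0.1158, 0.0418]
tool_rot: [0.681, 0.732, 0.0, 0.0]
contact_force: [-0.1, 0.8, -0.6]
grip_width: 0.198
grip_force: 39.7
```

```bash
python3 p.py
```

```text
t 17.8 X -0.18 Y 65.04 mm axis z 45.90 (want 46) Fx -0.1 Fy 0.8 Fz -0.6 pin dir err yaw -0.0029 pitch 0.0000 tq [0.   0.04 0.  ]
```

Emit:
step_arm([
  {"hand": 0.95, "dx": -0.12, "dy": 0, "dz": 0, "rx": 0, "ry": 0, "rz": 0},
  {"hand": 0.95, "dx": -0.12, "dy": 0, "dz": 0, "rx": 0, "ry": 0, "rz": 0},
  {"hand": 0.95, "dx": -0.12, "dy": 0, "dz": 0, "rx": 0, "ry": 0, "rz": 0},
  {"hand": 0.95, "dx": -0.12, "dy": 0, "dz": 0, "rx": 0, "ry": 0, "rz": 0},
])

```text
time_s: 18.2
tcp_pos: [0.6156, 0.1111, 0.0418]
tool_rot: [0.681, 0.732, 0.0, 0.0]
contact_force: [0.4, 0.5, -0.8]
grip_width: 0.199
grip_force: 39.7
```

Emit:
step_arm([
  {"hand": 0.95, "dx": -0.12, "dy": 0, "dz": 0, "rx": 0, "ry": 0, "rz": 0},
  {"hand": 0.95, "dx": -0.12, "dy": 0, "dz": 0, "rx": 0, "ry": 0, "rz": 0},
  {"hand": 0.95, "dx": -0.12, "dy": 0, "dz": 0, "rx": 0, "ry": 0, "rz": 0},
  {"hand": 0.95, "dx": -0.12, "dy": 0, "dz": 0, "rx": 0, "ry": 0, "rz": 0},
])

```text
time_s: 18.6
tcp_pos: [0.616, 0.1063, 0.0419]
tool_rot: [0.681, 0.732, 0.0, 0.0]
contact_force: [0.3, 0.7, -0.5]
grip_width: 0.196
grip_force: 39.7
```

Emit:
step_arm([
  {"hand": 0.95, "dx": -0.1, "dy": 0, "dz": 0, "rx": 0, "ry": 0, "rz": 0},
  {"hand": 0.95, "dx": -0.1, "dy": 0, "dz": 0, "rx": 0, "ry": 0, "rz": 0},
  {"hand": 0.95, "dx": -0.1, "dy": 0, "dz": 0, "rx": 0, "ry": 0, "rz": 0},
])

```text
time_s: 18.9
tcp_pos: [0.6162, 0.1033, 0.0419]
tool_rot: [0.681, 0.732, 0.0, 0.0]
contact_force: [1.0, 1.2, 0.3]
grip_width: 0.194
grip_force: 39.7
```

Emit:
step_arm([
  {"hand": 0.95, "dx": -0.1, "dy": 0, "dz": 0, "rx": 0, "ry": 0, "rz": 0},
  {"hand": 0.95, "dx": -0.1, "dy": 0, "dz": 0, "rx": 0, "ry": 0, "rz": 0},
  {"hand": 0.95, "dx": -0.1, "dy": 0, "dz": 0, "rx": 0, "ry": 0, "rz": 0},
])

```text
time_s: 19.2
tcp_pos: [0.6164, 0.1003, 0.0418]
tool_rot: [0.681, 0.732, 0.0, 0.0]
contact_force: [0.3, 0.4, -0.4]
grip_width: 0.202
grip_force: 39.7
```

```bash
python3 p.py
```

```text
t 19.2 X -0.19 Y 49.45 mm axis z 45.94 (want 46) Fx 0.3 Fy 0.4 Fz -0.4 pin dir err yaw -0.0029 pitch 0.0000 tq [ 0.1  -0.22  0.07]
```

Home is expected at about Y=44, so I'll use small steps.

Emit:
step_arm([
  {"hand": 0.95, "dx": -0.1, "dy": 0, "dz": 0, "rx": 0, "ry": 0, "rz": 0},
  {"hand": 0.95, "dx": -0.1, "dy": 0, "dz": 0, "rx": 0, "ry": 0, "rz": 0},
])

```text
time_s: 19.4
tcp_pos: [0.6166, 0.0983, 0.0419]
tool_rot: [0.681, 0.732, 0.0, 0.0]
contact_force: [1.0, 1.2, -1.1]
grip_width: 0.198
grip_force: 39.7
```

Emit:
step_arm([
  {"hand": 0.95, "dx": -0.07, "dy": 0, "dz": 0, "rx": 0, "ry": 0, "rz": 0},
  {"hand": 0.95, "dx": -0.07, "dy": 0, "dz": 0, "rx": 0, "ry": 0, "rz": 0},
])

```text
time_s: 19.6
tcp_pos: [0.6166, 0.097, 0.0418]
tool_rot: [0.681, 0.732, 0.0, 0.0]
contact_force: [1.7, 0.4, -1.7]
grip_width: 0.2
grip_force: 39.7
```

Emit:
step_arm([
  {"hand": 0.95, "dx": -0.06, "dy": 0, "dz": 0, "rx": 0, "ry": 0, "rz": 0},
])

```text
time_s: 19.7
tcp_pos: [0.6167, 0.0963, 0.0418]
tool_rot: [0.681, 0.732, 0.0, 0.0]
contact_force: [0.8, 1.0, -0.2]
grip_width: 0.201
grip_force: 39.7
```

Emit:
step_arm([
  {"hand": 0.95, "dx": -0.06, "dy": 0, "dz": 0, "rx": 0, "ry": 0, "rz": 0},
])

```text
time_s: 19.8
tcp_pos: [0.6167, 0.0961, 0.0418]
tool_rot: [0.681, 0.732, 0.0, -0.0]
contact_force: [0.8, 3.0, -0.5]
grip_width: 0.197
grip_force: 39.7
```

```bash
python3 p.py
```

```text
t 19.8 X -0.22 Y 45.25 mm axis z 45.92 (want 46) Fx 1.0 Fy 2.9 Fz -0.5 pin dir err yaw -0.0027 pitch 0.0008 tq [ 0.64 -0.15  0.08]
```

Emit:
step_arm([
  {"hand": 0.95, "dx": -0.05, "dy": 0, "dz": 0, "rx": 0, "ry": 0, "rz": 0},
])

```text
time_s: 19.9
tcp_pos: [0.6167, 0.096, 0.0419]
tool_rot: [0.681, 0.732, 0.001, -0.001]
contact_force: [0.6, 3.4, -1.1]
grip_width: 0.199
grip_force: 39.7
```

Emit:
step_arm([
  {"hand": 0.95, "dx": -0.03, "dy": 0, "dz": 0, "rx": 0, "ry": 0, "rz": 0},
  {"hand": 0.95, "dx": 0, "dy": 0, "dz": 0, "rx": 0, "ry": 0, "rz": 0},
])

```text
time_s: 20.1
tcp_pos: [0.6167, 0.096, 0.0419]
tool_rot: [0.681, 0.732, 0.001, -0.001]
contact_force: [0.1, 6.5, -0.4]
grip_width: 0.197
grip_force: 39.7
```

```bash
python3 p.py
python3 - <<'E'
from h import *
save("scene","s5.png",(320,230,440,310),6.5)
E
```

```text
t 20.1 X -0.25 Y 45.17 mm axis z 45.96 (want 46) Fx 0.6 Fy 6.5 Fz -0.4 pin dir err yaw -0.0022 pitch 0.0021 tq [ 1.05 -0.08  0.12]
```

View pics/s5.png

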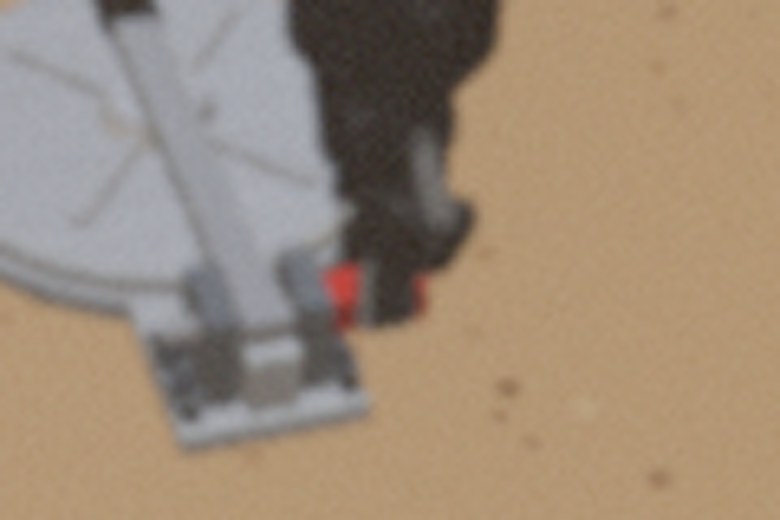

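The handle's red face at crop (330,298) sits against the ear, with a 6.5 N push confirming it. Now to let go and retreat.

Emit:
step_arm([
  {"hand": 0.95, "dx": 0.07, "dy": 0, "dz": 0, "rx": 0, "ry": 0, "rz": 0},
  {"hand": 0.75, "dx": 0, "dy": 0, "dz": 0, "rx": 0, "ry": 0, "rz": 0},
  {"hand": 0.65, "dx": 0, "dy": 0, "dz": 0, "rx": 0, "ry": 0, "rz": 0},
  {"hand": 0.5, "dx": 0, "dy": 0, "dz": 0, "rx": 0, "ry": 0, "rz": 0},
  {"hand": 0.4, "dx": 0, "dy": 0, "dz": 0, "rx": 0, "ry": 0, "rz": 0},
  {"hand": 0.4, "dx": 0, "dy": 0, "dz": -1, "rx": 0, "ry": 0, "rz": 0},
  {"hand": 0.4, "dx": 0, "dy": 0, "dz": -3, "rx": 0, "ry": 0, "rz": 0},
  {"hand": 0.4, "dx": 0, "dy": 0, "dz": -4, "rx": 0, "ry": 0, "rz": 0},
  {"hand": 0.4, "dx": 3, "dy": 0, "dz": -3, "rx": 0, "ry": 0, "rz": 0},
  {"hand": 0.4, "dx": 4.5, "dy": 0, "dz": 0, "rx": 0, "ry": 0, "rz": 0},
  {"hand": 0.4, "dx": 4.5, "dy": 0, "dz": 0, "rx": 0, "ry": 0, "rz": 0},
  {"hand": 0.4, "dx": 4.5, "dy": 0, "dz": 0, "rx": 0, "ry": 0, "rz": 0},
])

```text
time_s: 21.35
tcp_pos: [0.6049, 0.2616, 0.1534]
tool_rot: [0.681, 0.732, 0.001, 0.0]
contact_force: [1.2, 0.4, -0.6]
grip_width: 0.604
grip_force: 0.0
```

```bash
python3 - <<'E'
from h import *
save("top","t6.png",(245,140,365,310),3.5)
im,d=save("scene","s6.png")
a=cv2.imread('pics/t6.png'); b=cv2.resize(cv2.imread('pics/s6.png')[230:310,320:400],None,fx=4.7,fy=4.7,interpolation=cv2.INTER_CUBIC)
h=max(a.shape[0],b.shape[0]); c=np.zeros((h,a.shape[1]+b.shape[1],3),np.uint8); c[:a.shape[0],:a.shape[1]]=a; c[:b.shape[0],a.shape[1]:]=b
cv2.imwrite('pics/f.png',c[:600,:800])
E
rm -f pics/t6.png pics/s6.png
```

```text
(no output)
```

View pics/f.png

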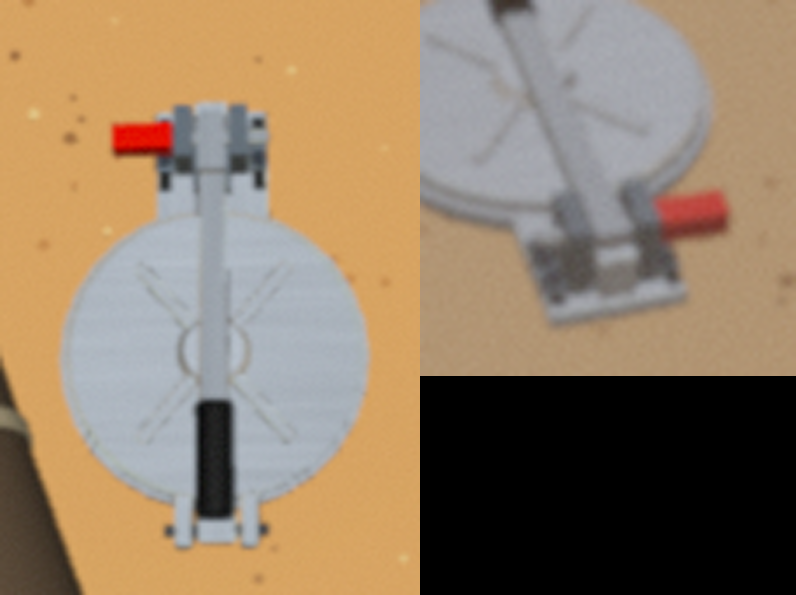

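The handle is flush with the ear at (172,138), the nose sticks out of the other ear at about (258,135), and the lever is still against its stop.

```bash
python3 -c "
from workcell import job
print(job.hand_in())"
```

```text
the job is handed in; nothing more can be done
None
```

The lever was drawn against its stop, the farthest pin was pushed home through ear, lever and ear and let go, and the job was handed in at about 21 s of the 64 s allowed; the largest push I read was about 6.5 N.

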